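Load filter discs into the microscope filter slot

ROBOT

A 6-joint arm with a two-finger parallel gripper is mounted at the origin on the work surface. World frame = base frame: x ahead of the robot, y to its left, z up, the work surface at z = 0. Lengths are in mm, angles in rad, forces in N, time in s.
With the tool pointing down it reaches from about 275 to 825 mm from the base axis. Payload 4.9 kg.
Tool frame: the origin (TCP) lies at the very end of the fingers, on their centre line; the grasp point (between the pads) lies 19 mm behind it; z points along the fingers, y is the direction in which the jaws open and shut (so a half turn about z gives the same grasp; the last joint's range is limited). The gripper opens to 85 mm and grips with 20 to 120 N. Pads are 22 mm wide; open, the fingers measure 114 mm over their backs; the gripper's body (76 mm by 85 mm) begins 54 mm behind the grasp point. The pads swing forward as they close: fully open they stand 13 mm farther back than shut.
Start: joints at [1.069, 0.326, -0.193, 1.052, 0, 1.437], TCP at [197.755, 513.236, 206.781] pointing down, gripper open.
Joint ranges: [-2.65, 2.65], [-0.97, 1.79], [-1.3, 1.35], [-1.93, 2.1], [-1.47, 1.37], [-3.14, 3.14]. Speed limits (rad/s): [2.57, 2.57, 3.14, 3.14, 3.14, 3.14].

INTERFACE

Orientations are given as [roll, pitch, yaw] about the fixed x, y, z axes, in that order (R = Rz(yaw) Ry(pitch) Rx(roll)).
In Python, from bench import bot, solve_ik, imaging gives the robot as it stands. Calls block until the motion is done:
- bot.move_ptp(position, orientation): joint-space move of the TCP to a pose.
- bot.movel(position, rot=None, max_speed=150, threshold=None): straight line of the TCP; rot=None keeps the orientation; max_speed is the mean speed in mm/s. With threshold (N) it stops when the force on the tool has changed by that much, and returns True; else False.
- bot.move_j(angles): joint-space move.
- bot.grip(opening, effort=None): opening from 0.0 (shut) to 1.0 (fully open); effort is the grip in N (None keeps the last); returns when the fingers have stopped.
- bot.dwell(seconds).
- solve_ik(position, orientation): joint angles nearest the present ones, or None.
- bot.get_state(): the state.
- imaging.capture(name): name is "side" or "top" or "wrist"; returns the picture (420x560x3 uint8, blue, green, red); there is no depth.
- imaging.camera_model(name): a dict with "K" (3x3 intrinsics, pixels), "position" and "rotation" of the camera in the world. Camera axes: x right, y up, looking along -z (the intrinsics and any distortion apply to the point x, -y, -z); pixel columns grow to the right and rows downward; lengths in mm; the calibration is good to about 2 mm. A picture is of the moment at which its call begins: read the wrist's pose just before it. camera_model takes no time and is no camera call; for the wrist camera it gives the pose at the moment of the call.
A pose or a line that the arm cannot do raises bot.IKError and nothing moves.
- bot.sign_off(): hands the job in, once; it reports no verdict.
The state is a dict: "t": time; "qpos": joint angles; "joint_velocities": joint speeds; "effort": joint torques, N m; "tcp_pos": TCP position; "orientation": TCP orientation; "contact_force": force on the tool from outside, world axes, zero at the start; "wrist_torque": the same for the moment, N m; "opening": opening from 0.0 (shut) to 1.0 (fully open).
Only numpy, scipy, OpenCV 4.12 (cv2) and the standard library are available. Lean on these libraries where they do the work, as an engineer would, in place of code of your own. Each camera call takes 0.05 s, during which the arm holds its last target. There are 200 camera calls.

TASK

On the grey loading plate, gently push the three round filter discs through the gate in the low fence and into the slot behind it, one at a time: each must be wholly through the gate before the next one is brought into it. Slide them flat on the plate with the fingertips, never pick them up or tip them, and leave the square filter and everything else where it stands. Finish with all three lying flat in the slot and the arm clear.

Things in the scene. Friction and masses are not known exactly. Their poses are not given: they have to be found in the camera images.
- plate: grey fixed plate, 280 mm (x) by 335 mm (y), 6 mm thick, lying on the bench, its upper face at z = 6 mm. Origin at the underside, right below point gate; +y points through the gate into the slot, +x along the fence. It spans x -140 to 140, y -190 to 145 mm. The discs start 120 to 140 mm from the gate at y < 0, in a loose arc about it; no walls there but the fence
- gate (a point): middle of the gate, on the plate's upper face, in line with the fence's slot-side face. The aluminium fence is 14 mm high above the plate, 6 mm thick (plate y -6 to 0) and runs across the plate but for the gate, an opening 48 mm wide (x -24 to 24)
- slot_end (a point): middle of the slot's closed far end, on the slot's floor (the plate's upper face), 138 mm beyond the gate. The slot is straight, open-topped, 48 mm wide between walls 6 mm thick and 14 mm high; it takes the three discs in line with 30 mm to spare, so each disc pushes those before it along
- disc1: a round filter disc lying flat on the plate: black rim with a glass face, 36 mm in diameter, 8 mm thick, about 25 g, slides easily and does not roll; origin at the centre of its underside. The three discs are alike
- disc2: a round filter disc lying flat on the plate: black rim with a glass face, 36 mm in diameter, 8 mm thick, about 25 g, slides easily and does not roll; origin at the centre of its underside. The three discs are alike
- disc3: a round filter disc lying flat on the plate: black rim with a glass face, 36 mm in diameter, 8 mm thick, about 25 g, slides easily and does not roll; origin at the centre of its underside. The three discs are alike
- square: square filter, 34 x 34 mm, 8 mm thick, black frame with a glass face, lying flat among the discs; origin at the centre of its underside, its sides along its x and y axes. A bystander: stays where it is
- spacer: upright brass spacer ring, 26 mm in diameter, 28 mm high, on the plate near the fence at its +x end; origin at the centre of its underside. A bystander: stays where it is
- dish: open glass dish, 72 mm in diameter, 35 mm high, standing on the plate beside the slot (x < 0); origin at the centre of its underside. A bystander: stays where it is
- bottle: small amber bottle, 36 mm in diameter, 75 mm high, standing on the plate beside the slot (x > 0); origin at the centre of its underside. A bystander: stays where it is
- jar: clear jar with a white cap, 52 mm in diameter, 55 mm high, on the bench beyond the slot's end; origin at the centre of its underside. A bystander: stays where it is
- slidebox: blue slide box, 100 x 75 mm, 35 mm high, on the bench beyond the slot's end; origin at the centre of its underside. A bystander: stays where it is
- brush: flat dusting brush with a wooden handle, lying on the bench in front of the plate (y < -190 mm of the plate), 160 mm long along its own x; origin under the tool. A bystander: stays where it is
Mind the look-alikes: they are no part of the job. Leave any purple look-alike of the disc3 alone. Leave any green look-alike of the disc1 alone.

How it is judged:
By the outcome, as a careful person would: the job done as asked, in the order asked, and still so for the second after the job is handed in, with the robot touching nothing.
It also fails if it takes over 61 s, if anything falls off the work surface, if the arm or the gripper's body presses on something with over 40 N, if the wrist force passes 120 N, or if a joint passes its speed limit or range.

## Working session

There is one attempt and no reset: what is moved stays moved. The work goes in short steps, each a Python script; the robot and the scene stay as the last script left them, time stands still between calls to the robot, and variables do not carry over. Pictures are saved under pics/ and viewed, about 8 in all and at most 12, crops included, and the job is handed in when it is done.

```bash
ls; mkdir -p pics; python3 - <<'E'
from bench import bot, imaging
import cv2
s=bot.get_state();print(s)
for n in ("top","side"):
    im=imaging.capture(n);cv2.imwrite(f"pics/{n}0.png",im);m=imaging.camera_model(n);print(n,m)
E
```

```text
pics
{'t': 0.0, 'qpos': array([ 1.06880360e+00,  3.26954188e-01, -1.93573846e-01,  1.05198847e+00,
       -1.51004142e-05,  1.43658661e+00]), 'joint_velocities': array([-0.00051027,  0.00095111,  0.0022607 , -0.00118426,  0.00043498,
        0.00063455]), 'effort': array([-1.32355250e-03, -4.43398046e+01,  2.62436986e+01,  1.54774741e-02,
        8.49219464e-05,  6.80412271e-06]), 'tcp_pos': array([197.45182325, 512.67662738, 206.00006062]), 'orientation': array([-3.13988593e+00, -2.15206799e-04,  2.77380947e+00]), 'contact_force': array([-0.39006297,  0.50033119, -0.47608076]), 'wrist_torque': array([-0.02392745, -0.03420238,  0.06151825]), 'opening': 0.9986098186196241}
top {'K': array([[398.10374734,   0.        , 275.35913571],
       [  0.        , 398.10374734, 215.04092019],
       [  0.        ,   0.        ,   1.        ]]), 'position': array([494.83854817,  72.07487144, 858.16002911]), 'rotation': array([ 0.11525934,  0.00363318, -1.57221305])}
side {'K': array([[496.25951592,   0.        , 276.12150989],
       [  0.        , 496.25951592, 207.37815161],
       [  0.        ,   0.        ,   1.        ]]), 'position': array([ 281.99107671, -474.28169407,  755.19581029]), 'rotation': array([ 0.72760225, -0.00280434, -0.49101817])}
```

View pics/top0.png

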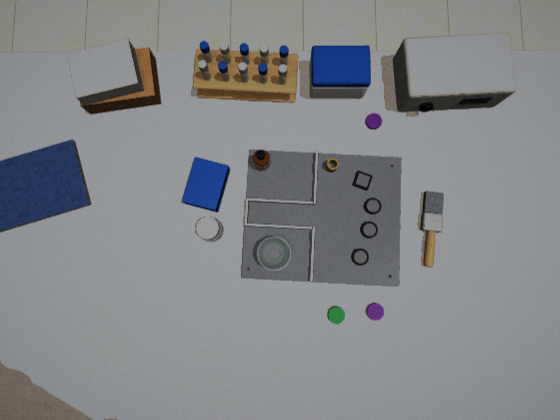

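View pics/side0.png

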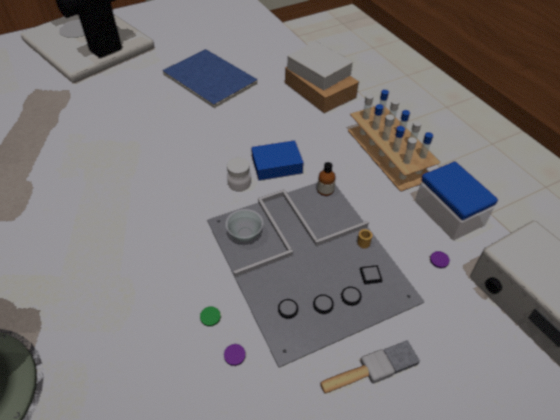

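Top view: the discs are black rings at (373,206), (369,230) and (360,257), and the black square is at (363,180). The gate is near (314,214) and the slot runs left, towards world +y. Lookalikes: green at (336,315), purple at (375,311) and (374,121), all solid coloured discs on the bench off the plate. The three discs meant are the black-rimmed rings with glass faces on the plate, which fit the description. Next I measure and make an enlarged crop to confirm.

```bash
cat > h.py <<'E'
import numpy as np, cv2
from scipy.spatial.transform import Rotation as Ro
from bench import bot, solve_ik, imaging
def ray(name,uv,z):
    m=imaging.camera_model(name); uv=np.atleast_2d(np.float64(uv))
    d=np.c_[uv,np.ones(len(uv))]@np.linalg.inv(m["K"]).T*[1,-1,-1]
    d=d@Ro.from_euler('xyz',m["rotation"]).as_matrix().T
    return (m["position"]+d*((z-m["position"][2])/d[:,2])[:,None])[:,:2]
E
cat > meas.py <<'E'
from h import *
for n,(r0,r1,c0,c1) in {"top":(135,300,230,415),"side":(165,370,195,430)}.items():
    im=cv2.imread(f"pics/{n}0.png"); hsv=cv2.cvtColor(im,cv2.COLOR_BGR2HSV); g=im.max(2)
    roi=np.zeros(g.shape,np.uint8); roi[r0:r1,c0:c1]=255
    white=im.min(2)
    print(n,"grey",im[270,340] if n=="top" else im[270,270],"bench",im[300,450] if n=="top" else im[300,150], "fence", im[255,312])
    dark=((g<45)*255).astype(np.uint8)&roi
    for c in cv2.findContours(dark,cv2.RETR_EXTERNAL,cv2.CHAIN_APPROX_NONE)[0]:
        if cv2.contourArea(c)>60:
            (u,v),(a,b),t=cv2.minAreaRect(c); print(" dark",(round(u,1),round(v,1)),(round(a,1),round(b,1)),ray(n,(u,v),10).round(1))
    crop=im[r0:r1,c0:c1]; k=3 if n=="top" else 3
    cv2.imwrite(f"pics/{n}crop.png",cv2.resize(crop,None,fx=k,fy=k,interpolation=cv2.INTER_CUBIC))
    cv2.imwrite(f"pics/{n}crop.png",cv2.resize(crop,None,fx=k,fy=k,interpolation=cv2.INTER_CUBIC))
E
python3 meas.py
```

```text
top grey [106 103 102] bench [155 151 147] fence [154 151 150]
 dark (359.5, 256.5) (15.0, 17.0) [[ 504.3 -103. ]]
 dark (368.0, 229.5) (15.0, 16.0) [[ 561.6 -122.6]]
 dark (372.0, 205.5) (15.0, 16.0) [[ 613.3 -132.7]]
 dark (362.0, 180.1) (15.8, 15.5) [[ 668.7 -112.6]]
side grey [107 102 103] bench [153 148 151] fence [107 101 103]
```

View pics/topcrop.png

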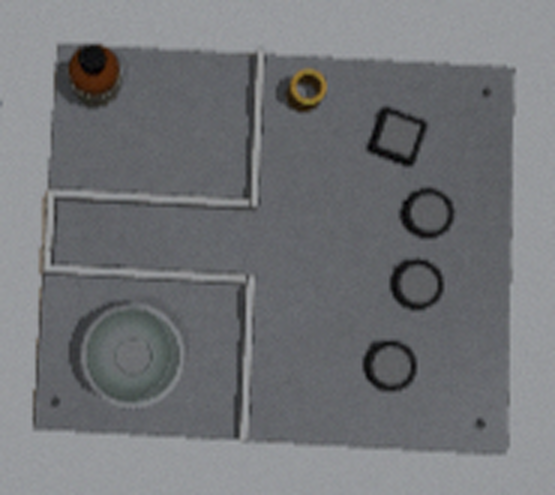

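The crop confirms three black-rimmed glass rings (crop pixels (427,213), (417,284), (390,366)), the square at (398,136), and the gate gap at about (252,240). Next I fit the plate and the walls.

```bash
cat > plate.py <<'E'
from h import *
im=cv2.GaussianBlur(cv2.imread("pics/top0.png"),(3,3),0); g=im.max(2)
roi=np.zeros(g.shape,np.uint8); roi[135:300,230:415]=255
pl=((g<130)*255).astype(np.uint8)&roi
pl=cv2.morphologyEx(cv2.morphologyEx(pl,cv2.MORPH_CLOSE,np.ones((9,9))),cv2.MORPH_OPEN,np.ones((5,5)))
c=max(cv2.findContours(pl,cv2.RETR_EXTERNAL,cv2.CHAIN_APPROX_NONE)[0],key=cv2.contourArea)[:,0]
p=np.float32(ray("top",c,6)); (cx,cy),wh,a=cv2.minAreaRect(p); print("rect",cx,cy,wh,a)
a=np.deg2rad(a-90 if a>45 else a); ex=np.array([np.cos(a),np.sin(a)]); ey=np.array([-ex[1],ex[0]])
gate0=np.array([cx,cy])+22.5*ey
print("gate from rect",gate0,np.rad2deg(a))
# bright wall pixels, at wall-top height, in the plate frame
v,u=np.nonzero(((g>128)*255).astype(np.uint8)&roi)
q=ray("top",np.c_[u,v],20)-gate0; X=q@ex; Y=q@ey
f=(abs(Y+3)<9)&(abs(X)<125)&(abs(X)>32)
k=np.polyfit(X[f],Y[f],1); print("fence mid y = ",k,"-> should be 0x-3", "inner ends",X[f][X[f]<0].max(),X[f][X[f]>0].min(),f.sum())
ff=(abs(Y+3)<6)&(abs(X)<60); print("fence ends near gate",np.sort(X[ff&(X<0)])[-5:],np.sort(X[ff&(X>0)])[:5])
for s in(-1,1):
    w=(abs(X-s*27)<8)&(Y>15)&(Y<125); k=np.polyfit(Y[w],X[w],1); print("wall",s,k,"mid at y=70:",np.polyval(k,70),w.sum())
w=(abs(X)<18)&(Y>125)&(Y<150); print("end wall median y (141)",np.median(Y[w]),w.sum())
for d in ((504.3,-103.),(561.6,-122.6),(613.3,-132.7),(668.7,-112.6)):
    r=np.array(d)-gate0; print("plate xy",r@ex,r@ey,np.hypot(*r))
E
python3 plate.py
python3 - <<'E'
from h import *
im=cv2.imread("pics/side0.png"); g=im.max(2)
for n,u,v in(("d",288,308),("d",323,304),("d",351,295),("sq",371,274)):
    s=g[v-16:v+17,u-18:u+19]; m=cv2.morphologyEx(((s<60)*255).astype(np.uint8),cv2.MORPH_CLOSE,np.ones((3,3)))
    c=max(cv2.findContours(m,cv2.RETR_EXTERNAL,cv2.CHAIN_APPROX_NONE)[0],key=cv2.contourArea)
    x,y,w,h=cv2.boundingRect(c); print(n,w,h,ray("side",(u-18+x+w/2-.5,v-16+y+h/2-.5),10).round(1))
for yaw in(np.pi/2,-np.pi/2): print(solve_ik([610,-170,30],[np.pi,0,yaw]),solve_ik([600,100,30],[np.pi,0,yaw]))
E
```

```text
rect 591.3486328125 -24.489990234375 (337.810546875, 282.1880187988281) 86.84349822998047
gate from rect [592.58756123  -2.02412599] -3.1565017700195317
fence mid y =  [-1.33523551e-03 -4.70212616e+00] -> should be 0x-3 inner ends -32.330235646616025 33.7545009798274 147
fence ends near gate [-30.32953969 -30.21698636 -28.2150796  -28.10251301 -26.43714624] [26.96821371 27.30694945 29.45487861 29.56779951 31.60406208]
wall -1 [ 1.24491491e-03 -2.72143369e+01] mid at y=70: -27.127192884758127 72
wall 1 [8.23254096e-04 2.68584574e+01] mid at y=70: 26.916085148671534 70
end wall median y (141) 145.5655441497106 70
plate xy -82.59353267495102 -105.68409985204968 134.12986468816783
plate xy -24.301220745328745 -122.09922610497927 124.49405746921434
plate xy 27.87648408262548 -129.33712074961696 132.30717731328815
plate xy 82.08565821658928 -106.21709826447216 134.2390675197621
d 20 20 [[ 505.2 -102.3]]
d 20 19 [[ 562.4 -122.9]]
d 20 19 [[ 613.6 -132.2]]
sq 22 18 [[ 670.3 -111.9]]
[-0.38828206  0.63376133 -0.17818161  0.75885338  0.          1.18251426] [ 0.04385382  0.59497337 -0.25286133  0.72296163  0.          1.61465014]
[-0.38828206  0.63376133 -0.17818161  0.75885338  0.         -1.95907839] [ 0.04385382  0.59497337 -0.25286133  0.72296163  0.         -1.52694251]
```

Both views agree to about 1 mm. The wall fit puts the slot axis within 0.1 mm of the plate frame. I will push with a two-finger cradle: a small gap with the jaws across the push direction. First move is to go behind the middle disc and probe the plate height.

```bash
cat >> h.py <<'E'
G=np.array([592.59,-2.02]); A=np.deg2rad(-3.157)
EX=np.array([np.cos(A),np.sin(A)]); EY=np.array([-EX[1],EX[0]])
D={1:(-24.,-122.2),2:(28.3,-129.),3:(-82.2,-105.3)}   # plate xy; disc push order
def pose(disc,head,z,d=28.):
    """TCP pose behind disc centre (plate xy); head = push angle from plate +y towards +x"""
    t=np.array(disc)-d*np.array([np.sin(head),np.cos(head)])
    w=G+t[0]*EX+t[1]*EY
    return [*w,z],[np.pi,0,np.pi/2+A-head]
C,P2=np.array([0,-45.]),np.array([0,0.])
def bez(p0,t):
    p0=np.array(p0); p=(1-t)**2*p0+2*t*(1-t)*C+t*t*P2; v=(1-t)*(C-p0)+t*(P2-C)
    return p,np.arctan2(v[0],v[1])
E
python3 - <<'E'
from h import *
p0,h0=bez(D[1],0)
bot.move_ptp(*pose(p0,h0,100,d=42)); bot.grip(0.12,20)
p,r=pose(p0,h0,25,d=42); bot.movel(p,r,150)
s=bot.get_state(); print(s["t"],s["tcp_pos"],p,s["orientation"],r,s["opening"],s["contact_force"])
p[2]=2; hit=bot.movel(p,r,15,threshold=3); s=bot.get_state(); print(hit,s["tcp_pos"],s["contact_force"])
p[2]=s["tcp_pos"][2]+3; bot.movel(p,r,30)
s=bot.get_state(); print(s["t"],s["tcp_pos"],p)
a=imaging.capture("side")[150:360,180:440]; b=imaging.capture("wrist")
cv2.imwrite("pics/s1.png",np.hstack([cv2.resize(a,(400,323)),cv2.resize(b,(400,323))]))
E
```

```text
4.1583 [ 547.63627814 -162.23270504   25.43760258] [np.float64(547.2383945776195), np.float64(-162.07189079012943), 25] [ 3.14112400e+00 -4.09057353e-06  1.21427139e+00] [3.141592653589793, 0, np.float64(1.2142872097933908)] 0.12195971892218882 [1.649713   0.20713267 0.30557084]
False [ 547.33928581 -162.10974514    2.10673582] [0.28975134 0.28778317 0.38508971]
6.0917 [ 547.56003762 -162.19386811    5.46179402] [np.float64(547.2383945776195), np.float64(-162.07189079012943), np.float64(5.106735818845948)]
```

View pics/s1.png

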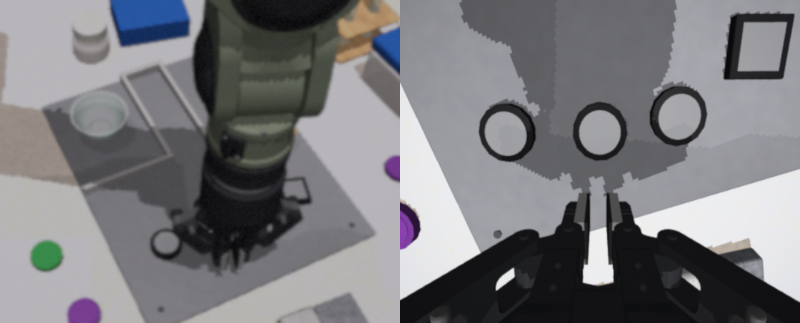

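The side view shows the linkage well above the tips. The wrist view shows the cradle aimed at the middle disc at (600,130). There was no contact down to z = 2.1, so the real tips sit higher than the TCP at this opening, and I probe on downwards.

```bash
python3 - <<'E'
from h import *
p0,h0=bez(D[1],0)
p,r=pose(p0,h0,-12,d=42); hit=bot.movel(p,r,15,threshold=3); s=bot.get_state(); print(hit,s["tcp_pos"],s["contact_force"])
zc=s["tcp_pos"][2]; p[2]=zc+3; bot.movel(p,r,30)
s=bot.get_state(); print(s["t"],s["tcp_pos"],p,s["contact_force"])
E
```

```text
False [ 547.33613642 -162.11706619  -11.89341091] [0.13671    0.24033928 0.01002036]
7.7333 [ 547.538085   -162.21396487   -8.50084063] [np.float64(547.2383945776195), np.float64(-162.07189079012943), np.float64(-8.893410913137338)] [ 0.11779323 -0.22027459  0.06135479]
```

```bash
python3 - <<'E'
from h import *
s=bot.get_state(); print(s["opening"],s["orientation"])
a=imaging.capture("side")[230:350,260:400]; b=imaging.capture("wrist")[180:420,150:430]; 
cv2.imwrite("pics/s2.png",np.hstack([cv2.resize(a,(400,343),interpolation=2),cv2.resize(b,(400,343))]))
m=imaging.camera_model("side")
R=Ro.from_euler('xyz',m["rotation"]).as_matrix()
for P in ([547.5,-162.2,-8.5],[547.5,-162.2,6],[547.5,-162.2,20]):
    q=(np.array(P)-m["position"])@R*[1,-1,-1]; q=m["K"]@q; print(P,q[:2]/q[2], (q[:2]/q[2]-[260,230])*[400/140,343/120])
E
```

```text
0.11947808697808648 [3.14090044e+00 1.78578216e-05 1.21425867e+00]
[547.5, -162.2, -8.5] [326.43846942 331.36757088] [189.82419835 289.74230678]
[547.5, -162.2, 6] [327.12254511 327.19887553] [191.77870031 277.82678589]
[547.5, -162.2, 20] [327.80026926 323.06888587] [193.71505503 266.02189879]
```

View pics/s2.png

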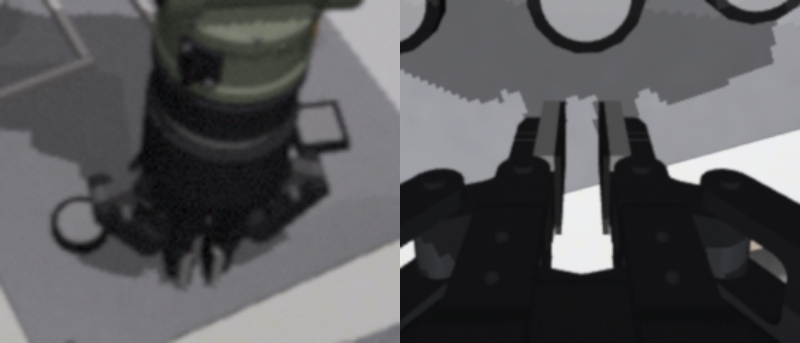

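The tips show at (190,285) in the side crop, while the predicted TCP at plate level with its near corner is at about 290. So the tips still look some millimetres above the plate, even with the reported TCP at −8.5. I probe further with a low threshold.

```bash
python3 - <<'E'
from h import *
p0,h0=bez(D[1],0)
p,r=pose(p0,h0,-24,d=42); hit=bot.movel(p,r,12,threshold=2.5); s=bot.get_state(); print(hit,s["tcp_pos"],s["contact_force"])
p[2]=s["tcp_pos"][2]+4; bot.movel(p,r,30)
s=bot.get_state(); print(s["t"],s["tcp_pos"],p,s["contact_force"])
E
```

```text
True [ 547.1814982  -162.06753317  -18.14558579] [1.17167598 0.193821   4.75989659]
8.9417 [ 547.33562522 -162.08994576  -14.05684065] [np.float64(547.2383945776195), np.float64(-162.07189079012943), np.float64(-14.145585788352264)] [ 0.77644922 -0.15258459 -0.88388745]
```

Contact is at TCP z ≈ −18, so the tips are about 24 mm behind the nominal TCP. I will push with TCP z = −14.5, which puts the tips 3.5 mm above the plate. To keep the linkage clear of the dish I push each disc only to about y = 30 and let the discs shove each other along. Disc 1 goes now.

```bash
cat > push.py <<'E'
from h import *
import sys
Z=-14.5
def go(i,yend=30.,d=28.):
    p0,h0=bez(D[i],0)
    if bot.get_state()["tcp_pos"][2]>10:
        bot.move_ptp(*pose(p0,h0,45,d=44)); bot.movel(*pose(p0,h0,Z,d=44),120)
    else: bot.movel(*pose(p0,h0,Z,d=44),50)
    for t in (0,.17,.34,.51,.68,.84,1): 
        if bot.movel(*pose(*bez(p0,t),Z,d=d),55,threshold=10): print("stopped",t,bot.get_state()["contact_force"]); return
    if bot.movel(*pose((0,yend),0,Z,d=d),50,threshold=10): print("stopped slot",bot.get_state()["contact_force"])
    s=bot.get_state(); print(s["tcp_pos"],s["contact_force"])
    bot.movel(*pose((0,yend-12),0,Z,d=d),80); bot.movel(*pose((0,yend-12),0,45,d=d),150)
    print(bot.get_state()["t"])
go(int(sys.argv[1]))
# look from the way of the next disc (arm off towards -y)
j=int(sys.argv[1])+1
p0,h0=bez(D.get(j,D[3]),0); bot.move_ptp(*pose(p0,h0,45,d=44)); print(bot.get_state()["t"])
a=imaging.capture("top")[135:300,230:415]; b=imaging.capture("wrist")
cv2.imwrite(f"pics/p{j}.png",np.hstack([cv2.resize(a,(400,357),interpolation=2),cv2.resize(b,(400,357))]))
E
python3 push.py 1
```

```text
[ 5.92689033e+02  6.93233618e-02 -1.45136682e+01] [-0.28613112  0.07650761  0.52532826]
14.4167
15.1167
```

View pics/p2.png

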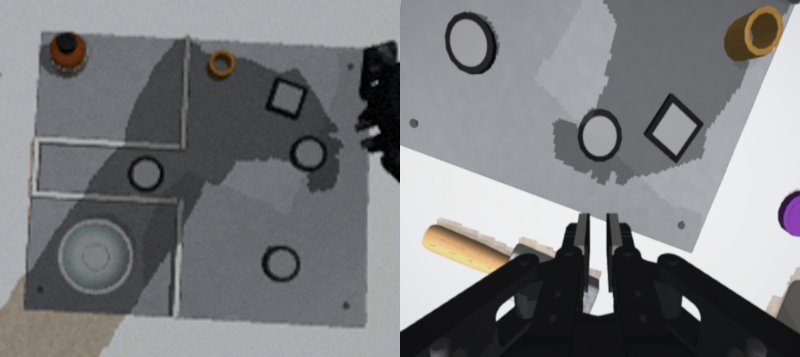

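Disc 1 is in the slot at (146,173) in the left panel, wholly past the fence at x ≈ 185. The others haven't moved. Next is disc 2, which the cradle is lined up with.

```bash
python3 push.py 2
```

```text
[ 5.92700854e+02  1.50958165e-01 -1.45114626e+01] [0.09382184 0.27848332 0.00908578]
21.4667
22.1833
```

View pics/p3.png

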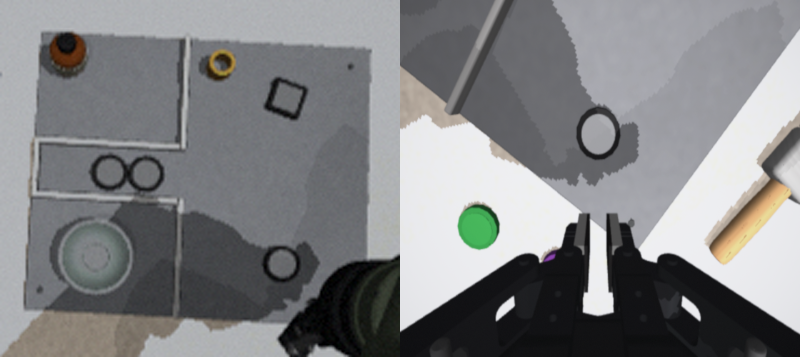

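Two discs are in the slot in line at (110,172) and (146,173). The cradle is aimed at disc 3 (right panel (598,133)), and the green and purple lookalikes are well away. Now disc 3.

```bash
python3 push.py 3; python3 - <<'E'
from h import *
bot.move_j([1.069,0.326,-0.193,1.052,0,1.437])
s=bot.get_state(); print(s["t"],s["tcp_pos"])
for n in("top","side"): cv2.imwrite(f"pics/{n}f.png",imaging.capture(n))
im=cv2.imread("pics/topf.png"); dark=((im.max(2)<45)*255).astype(np.uint8)
roi=np.zeros_like(dark); roi[135:300,230:415]=255
for c in cv2.findContours(dark&roi,cv2.RETR_EXTERNAL,cv2.CHAIN_APPROX_NONE)[0]:
    if cv2.contourArea(c)>60:
        r=cv2.minAreaRect(c); q=ray("top",r[0],10)[0]; print(np.round(r[0],1),np.round(r[1],1),q.round(1),"plate",round((q-G)@EX,1),round((q-G)@EY,1))
a=im[135:300,230:415]; b=cv2.imread("pics/sidef.png")[165:370,195:430]
cv2.imwrite("pics/final.png",np.hstack([cv2.resize(a,(400,357),interpolation=2),cv2.resize(b,(400,357),interpolation=2)]))
E
```

```text
[ 5.92736303e+02  1.65228547e-01 -1.44930951e+01] [0.00458091 0.07854526 0.76589831]
28.7
29.4167
32.0417 [198.26421178 512.64489371 206.47935407]
[280.4 214.5] [49.3 15.3] [594.1  64.2] plate -2.1 66.2
[361.8 180.1] [16.1 15.5] [ 668.8 -112.2] plate 82.2 -105.9
```

View pics/final.png

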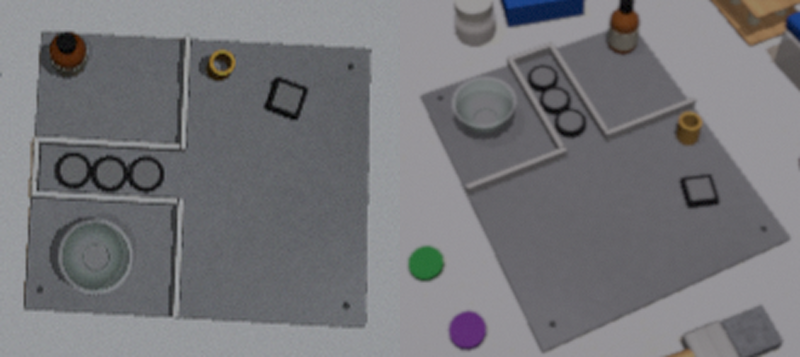

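All three discs lie flat in line in the slot: (72,170), (110,173) and (146,174) in the left panel. The bystanders are in place and the arm is clear.

```bash
python3 -c "
from bench import bot
bot.sign_off()"
```

```text
the job is handed in; nothing more can be done
```

All three round discs are lying flat in line in the slot, and I handed the job in at about 32 s of the 61 s allowed. I slid them in one at a time, cradled between the nearly shut fingertips, and each was wholly through the gate before the next was moved.

**Last checks, with the arm clear:**
- **Row of discs:** in the final top view its middle is at plate y ≈ 66 mm. That puts the last disc's rear edge about 11 mm past the gate, with some room left at the far end.
- **Bystanders:** the square measured within about 0.4 mm of where it started. The spacer, dish, bottle, jar and brush were compared by eye only, and none looked moved. The slide box and the lookalikes were only partly in the final crop, and the parts I could see looked unmoved.
- **Forces:** no push reached the 10 N stop, and readings after each push were under 1 N.

**Disagreements:**
- **Tip height:** the fingertips touched the plate only when the reported TCP was at z ≈ −18 mm, so they sit about 24 mm behind the nominal TCP. I set the push height from that touch, which used gentle probes with the last reading about 5 N on the plate.
- **Gate position:** the fence and end-wall fits differed by about 2 to 4 mm along y from the plate outline. That is well inside the margin.

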